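# Slide a worn reference block off the rack's edge into the scrap tray

## Robot

A 6-joint arm with a two-finger parallel gripper is mounted at the origin on a cart in front of the work surface, level with it; the furniture and walls round the work are solid. World frame = base frame: x ahead of the robot, y to its left, z up, the work surface at z = 0. Lengths are in mm, angles in rad, forces in N, time in s.
With the tool pointing down it reaches from about 350 to 875 mm from the base axis. Payload 4.2 kg.
Tool frame: the origin (TCP) lies midway between the tips of the shut fingers; the grasp point (between the pads) lies 19 mm behind it (arm.tcp_to_grasp is the distance from the TCP to the grasp point, in mm); z points along the fingers, y is the line along which they close (so a half turn about z gives the same grasp; the last joint's range is limited). The gripper opens to 85 mm and grips with 20 to 120 N. Pads are 22 mm wide; open, the fingers measure 114 mm over their backs; the gripper's body (76 mm by 85 mm) begins 54 mm behind the grasp point. The pads swing forward as they close: fully open they stand 13 mm farther back than shut.
Start: joints at [1.507, 0.385, 0.008, 0, -1.194, -0.259], TCP at [198.232, 592.708, 231.312] pointing down, gripper open.
Joint ranges: [-3.14, 3.14], [-1.21, 2.06], [-1.07, 1.41], [-3.16, 2.05], [-2.99, -0.16], [-3.1, 3.1]. Speed limits (rad/s): [2.79, 2.79, 3.14, 3.14, 3.14, 3.14].

## Interface

Orientations are given as a unit quaternion [x, y, z, w].
In Python, from bench import arm, imaging, job, models gives the robot as it stands.
- The arm moves only by the tool arm_command, never from a script. Its argument "rows" is a list of rows, each an object with "grip": the opening, from 0 (shut) to 1 (fully open); "linear": the shift along the tool's x, y, z in mm, a list of three; "rot": the turn, a rotation vector about the tool's x, y, z in rad, a list of three. In form: [{"grip": grip, "linear": [tx, ty, tz], "rot": [rx, ry, rz]}, ...]. A call has 1 to 10 rows; each row is the pose to reach, as a shift and turn from the pose commanded when the call began, along the tool's axes at that moment; what a row does not reach only later rows make up. A row lasts 1/8 s, in which the tool goes at most 62.5 mm and 10.7 degrees, less where a joint would pass 70% of its speed; a pose out of reach is approached as far as the arm can. A call with a gripper value outside its range is refused whole. The fingers move at their own pace and stop on an object; the grip force is fixed at half the most. Time passes only in rows, so rows that repeat a pose let the fingers close. It gives the time, the measured TCP pose, the force, the opening and the grip force at its end, in the units of the state.
- arm.read_state(): the state, without advancing time (a new reading comes with each control period).
- imaging.get_image(name): name is "side" or "top"; returns a dict with "frame" (420x560x3 uint8, red, green, blue), "fx", "fy", "cx", "cy" (pixels), "k1" (the pictures are not rectified: a ray, as slopes to the right and down, at radius r is drawn at 1 + k1 r^2 times it, then the intrinsics apply), "extrinsics" (4x4, takes a point from world to camera coordinates). Camera axes: x right, y down, z forward; pixel columns grow to the right and rows downward; lengths in mm; the calibration is good to about 2 mm. A picture is of the moment at which its call begins. There is no depth.
- job.job_done(): hands the job in; it is judged then, once.
Trained networks look in a picture, given as the dict that the camera call returned (one of the last four; its "shot" number tells which), for a name from the list of things; names that differ only in an ending like _2 or _b are one class to them, and where a whole thing is asked for, a point or a joint stands for the part that bears it (a point fixed in the world has none). Each returns a list of dicts, best first, with "score" (0 to 1); they miss things now and then, are a little off and sometimes report something else, mostly with a low value. They report only what shows in the picture. A call takes as long as a camera call. They do not tell look-alikes from the thing itself.
- models.spot_in(picture, query): "rect" ([left, top, right, bottom] in pixels, round what is visible of it).
- models.tip_of(picture, query): "pixel" ([column, row] in pixels: a listed point, or the origin of a listed thing).
The state is a dict: "clock": time; "joints": joint angles; "joint_vel": joint speeds; "joint_efforts": joint torques, N m; "position": TCP position; "ee_rot": TCP orientation; "contact_force": force on the tool from outside, world axes, zero at the start; "wrist_torque": the same for the moment, N m; "gripper_width": finger opening in mm; "grasp_force": force on a finger pad.
Only numpy, scipy, OpenCV 4.12 (cv2) and the standard library are available. Lean on these libraries where they do the work, as an engineer would, in place of code of your own. Each camera call takes 0.05 s, during which the arm holds its last target. There are 200 camera calls.

## Task

The rectangular reference block in the rack is worn out. Set the open scrap tray on the table under the open front end of that block's channel; then, with a fingertip on its face, slide the block along its channel and off the front edge so that it drops into the tray. Never press on the block with more than 12 N and do not lift it out of the rack; leave the round block, the tray once it is filled, and the other things about where they are.

Things in the scene. Friction and masses are not known exactly. Their poses are not given: they have to be found in the camera images.
- rack: Fixed stand; origin on the table, -x is its front. On it a 96 x 131 mm plate, pivoted about y at x = 12.5, z = 85 mm, left 2 to 5 degrees nose-up (varies) and sprung: pressed at its front edge (x = -48, about 88 mm high, 10 mm thick) it gives up to 5 mm. Pedestal foot from x = -10 back. Two slick channels along x: 52.5 mm wide, centred at y = +-31.25, walls 8.5 mm, back wall at x = 42, open in front.
- rect_block: Rectangular ground steel block, 50 (its x) x 56 (its y, along the channel) x 10 mm, about 0.2 kg; origin: centre of its underside. At the back of either channel, which leaves no room for a finger at its sides or back; its face is 1.5 mm above the walls. Pressed with 7 to 9 N it drags along; under 6 N a finger may slip, over 12 N is forbidden; 0.5 mm matters. Tips off once its centre passes the edge.
- round_block: The round reference block, 50 mm diameter x 9 mm thick, in the other channel; origin at the centre of its underside. Stays where it is.
- tray: Loose open grey scrap tray, 120 x 120 mm outside, 50 mm high, walls 8 mm thick and straight, inner floor 10 mm above the table, about 0.35 kg; origin at the centre of its underside, axes parallel to its walls. It can be gripped by a wall from above and slid over the table; it fits under the overhanging plate.
- under_left (a point): Point on the table 40 mm in front of the plate's front edge, in line with the +y side channel: where the tray's centre belongs when the block lies in that channel.
- under_right (a point): The same for the -y side channel.
- ball_box: Small clear box with a blue lid, 42 x 62 x 21 mm, origin at the centre of its underside. Bystander.
- bullseye_level: Round brass spirit level, 48 mm diameter x 15 mm, origin at the centre of its underside. Bystander.
- marker_black: Marker pen lying on the table, 136 mm long, 14 mm high, origin under its middle. Bystander.
Mind the look-alikes: they are no part of the job. Leave any black look-alike of the rect_block alone.

How it is judged (in metres and radians):
On the way, in this order (a step that is already met when the one before it is completed fails the run):
1. the tray stands on the table under the open end of the rectangular block's channel, with the block still in its place (((horizontal distance between tray and under_left below 0.045 m and y of rect_block in the frame of rack above 0 m) or (horizontal distance between tray and under_right below 0.045 m and y of rect_block in the frame of rack below 0 m)) and distance of rect_block from where it was at the start of the episode below 0.006 m and angle between tray's own z axis and vertical below 0.1 rad and height (world z) of tray below 0.006 m), for 0.2 s.
2. the block is slid on the rack, under a finger, until its front overhangs the edge (x of rect_block in the frame of rack below -0.025 m and z of rect_block in the frame of rack above 0.08 m and contact force between the fingers and rect_block above 1 N), for 0.02 s.
3. the block has dropped into the tray (x of rect_block in the frame of tray between -0.055 and 0.055 m and y of rect_block in the frame of tray between -0.055 and 0.055 m and z of rect_block in the frame of tray below 0.05 m), for 0.1 s.
At the end, for the whole second after the job is handed in: The rectangular block rests in the tray (centre within its walls, below its rim); the tray stands flat under the rack's front (centre within 60 mm of the point 40 mm before a channel's end); round block within 8 mm, other things within 20 mm of their starts (all of step 3 and angle between tray's own z axis and vertical below 0.1 rad and height (world z) of tray below 0.006 m and linear speed of rect_block below 0.06 m/s and linear speed of tray below 0.03 m/s and (horizontal distance between tray and under_left below 0.06 m or horizontal distance between tray and under_right below 0.06 m) and distance of round_block from where it was at the start of the episode below 0.008 m and distance of each of ball_box, bullseye_level, marker_black from where it was at the start of the episode below 0.02 m); the robot touches nothing.
It fails at once if the block is pressed with more than 12 N (contact force between the fingers and rect_block above 12 N).
It fails at once if the block is lifted out of the rack (z of rect_block in the frame of rack above 0.105 m).
It fails at once if the block falls beside the tray (height (world z) of rect_block below 0.04 m and horizontal distance between rect_block and tray above 0.085 m).
It fails at once if the round block is shifted (distance of round_block from where it was at the start of the episode above 0.012 m).
It fails at once if the blue box, the level or the marker is knocked away (distance of any of ball_box, bullseye_level, marker_black from where it was at the start of the episode above 0.03 m).
It also fails if it takes over 72 s, if anything falls off the work surface, if the arm or the gripper's body presses on something with over 40 N, if the wrist force passes 120 N, or if a joint passes its speed limit or range.

## Working session

There is one attempt and no reset: what is moved stays moved. The work goes in short steps, Python scripts to look and compute and a tool call to move; the robot and the scene stay as the last step left them, time stands still between calls to the robot, and variables do not carry over. Pictures are saved under pics/ and viewed, at most 10 in all, crops included, and the job is handed in when it is done.

Besides the shell and the picture viewer there is one more tool, called after "Call:" in YAML: its name, and indented under it one key for each argument. arm_command: Moves the arm, as the interface text tells. Its arguments: {"type":"object","properties":{"rows":{"type":"array"}},"required":["rows"]}

```bash
mkdir -p pics; cat > h.py <<'E'
import numpy as np, cv2
from bench import arm, imaging, job, models
def px(im,P):
    P=np.atleast_2d(P).astype(float);E=np.array(im["extrinsics"]);c=P@E[:3,:3].T+E[:3,3]
    s=c[:,:2]/c[:,2:];r2=(s**2).sum(1,keepdims=True);s=s*(1+im["k1"]*r2)
    return s*[im["fx"],im["fy"]]+[im["cx"],im["cy"]]
def at(im,uv,z):
    d=(np.array(uv,float)-[im["cx"],im["cy"]])/[im["fx"],im["fy"]];s=d.copy()
    for _ in range(20): s=d/(1+im["k1"]*(s@s))
    E=np.array(im["extrinsics"]);R=E[:3,:3];o=-R.T@E[:3,3];v=R.T@np.array([s[0],s[1],1])
    return o+v*(z-o[2])/v[2]
def save(im,n,box=None,k=1):
    f=im["frame"][:,:,::-1]
    if box: f=f[box[1]:box[3],box[0]:box[2]]
    cv2.imwrite("pics/"+n,cv2.resize(f,None,fx=k,fy=k,interpolation=cv2.INTER_CUBIC))
E
python3 - <<'E'
from h import *
ims={n:imaging.get_image(n) for n in("top","side")}
np.set_printoptions(precision=1,suppress=True)
z={"rack":0,"rect_block":90,"round_block":90}
for n,im in ims.items():
    save(im,n+"0.png")
    for q in ["rack","rect_block","round_block","tray","under_left","under_right","ball_box","bullseye_level","marker_black"]:
        for t in models.tip_of(im,q)[:3]: print(n,q,round(t["score"],2),np.array(t["pixel"]),at(im,t["pixel"],z.get(q,0)))
print(arm.read_state())
E
```

```text
top rack 0.87 [229.4 190.4] [629.6 257.8   0. ]
top rect_block 0.94 [249.2 185.7] [626.9 210.9  90. ]
top rect_block 0.94 [156.8 284.9] [421.7 399.9  90. ]
top rect_block 0.82 [156.6 195.5] [606.4 403.6  90. ]
top round_block 0.77 [216.2 181.6] [635.6 279.7  90. ]
top tray 0.63 [354.3 250. ] [494.9 -22.6   0. ]
top under_left 0.39 [231.4 192.4] [625.  253.3   0. ]
top ball_box 0.55 [139.5 236.3] [526.  458.6   0. ]
top ball_box 0.37 [355.2 248.8] [497.6 -24.6   0. ]
top ball_box 0.3 [213.3 183.1] [646.2 294.3   0. ]
top bullseye_level 0.83 [225.  146.2] [731.  268.5   0. ]
top marker_black 0.77 [267.3 300.8] [382.8 172.6   0. ]
side rack 0.56 [297.7 236.8] [628.2 247.    0. ]
side rect_block 0.73 [304.6 205.6] [635.3 225.5  90. ]
side rect_block 0.67 [322.8 210.2] [668.6 193.9  90. ]
side rect_block 0.64 [201.4 215.2] [402.  213.3  90. ]
side round_block 0.72 [298.2 198.6] [631.4 267.8  90. ]
side round_block 0.26 [295.8 235. ] [579.  87.  90.]
side tray 0.9 [262.1 308.4] [491.4 -18.2   0. ]
side ball_box 0.52 [240.6 204. ] [523.1 464.7   0. ]
side ball_box 0.5 [297.9 198.7] [688.4 474.7   0. ]
side bullseye_level 0.49 [333.9 230.6] [724.4 263.5   0. ]
side marker_black 0.67 [192.8 261.6] [377.  174.8   0. ]
{'clock': 1.0, 'joints': array([ 1.5,  0.4,  0. ,  0. , -1.2, -0.3]), 'joint_vel': array([-0.,  0., -0.,  0.,  0., -0.]), 'joint_efforts': array([ -0. , -39.2,  18.9,   4.2,  -0. ,   0. ]), 'position': array([198.2, 592.7, 231.3]), 'ee_rot': array([ 1. , -0.2,  0. ,  0. ]), 'contact_force': array([ 0.4,  0.1, -0.7]), 'wrist_torque': array([-0., -0., -0.]), 'grasp_force': 0.0, 'gripper_width': 85.17622369005215}
```

View pics/top0.png

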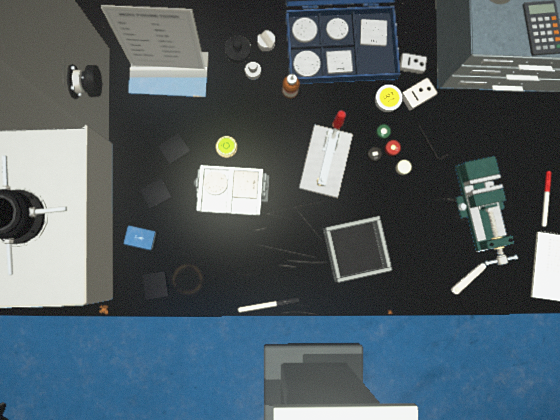

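View pics/side0.png

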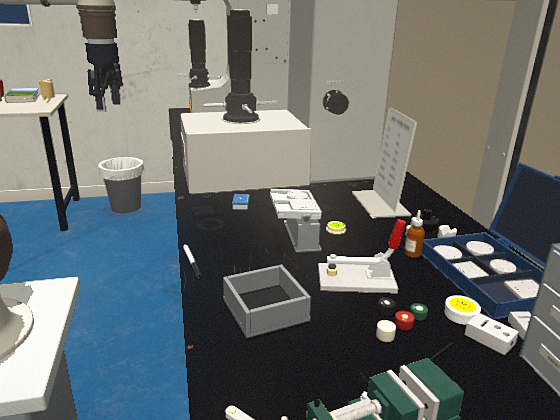

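```bash
python3 - <<'E'
from h import *
a=imaging.get_image("top");b=imaging.get_image("side")
f=a["frame"][135:235,185:305,::-1];g=b["frame"][160:260,245:365,::-1]
cv2.imwrite("pics/crop1.png",np.vstack([cv2.resize(x,None,fx=3,fy=3,interpolation=cv2.INTER_CUBIC) for x in(f,g)])if 0 else np.hstack([cv2.resize(x,None,fx=3.3,fy=3.3,interpolation=cv2.INTER_CUBIC) for x in(f,g)]))
E
```

```text
(no output)
```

View pics/crop1.png

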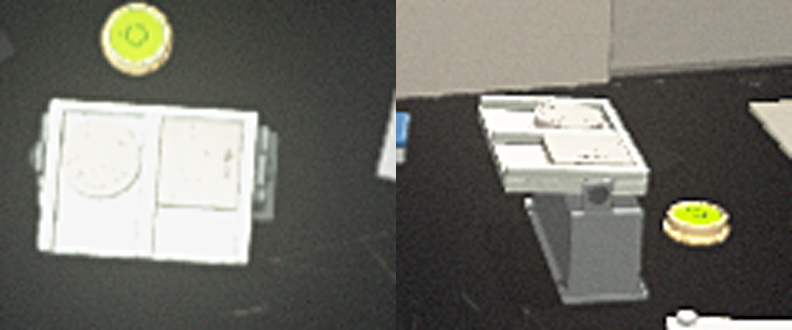

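Top view: the rack plate spans about (196,165)–(263,215), with its front toward the robot. There are four candidates for the rect block. White (249,186) lies in the rack's right-hand (-y) channel. Dark flat ones lie on the table at (157,285), (157,195) and (175,150). The white one fits, being steel-coloured and sitting in the rack, and the enlarged crop confirms it: a rectangle at the back of the right channel, with the round block beside it. So the target is under_right. The tray is at (358,249).

```bash
python3 - <<'E'
from h import *
from scipy.optimize import least_squares
from scipy.spatial.transform import Rotation as Ro
np.set_printoptions(precision=2,suppress=True)
a=imaging.get_image("top");b=imaging.get_image("side")
# plate top corners order: back +y, back -y, front -y, front +y
T=np.array([[52,99],[257,112],[247,263],[38,249]])/3.3+[185,135]
S=np.array([[609-396,98],[650-396,170],[505-396,180],[480-396,97]])/3.3+[245,160]
L=np.array([[48,65.5],[48,-65.5],[-48,-65.5],[-48,65.5]])
def P(p,L=L,h=None):
    x,y,w,t,hh=p; h=hh if h is None else h
    c,s=np.cos(t),np.sin(t); u=L[:,0]-12.5
    X=12.5+u*c+h*s*1; Z=85-u*s+h*c
    R=np.array([[np.cos(w),-np.sin(w)],[np.sin(w),np.cos(w)]])
    return np.c_[np.c_[X,L[:,1]]@R.T+[x,y],Z]
f=lambda p:np.r_[(px(a,P(p))-T).ravel(),(px(b,P(p))-S).ravel()*.7,(p[3]-.06)/.02,(p[4]-6)/3]
r=least_squares(f,[630,245,0,.06,6]);p=r.x;print("rack",p,"res",r.fun)
def w(xl,yl):
    c,s=np.cos(p[2]),np.sin(p[2]);return np.array([p[0]+c*xl-s*yl,p[1]+s*xl+c*yl])
print("under_right",w(-88,-31.25),"block",w(14,-31.25), "finger", w(30,-31.25))
# tray
g=cv2.cvtColor(a["frame"],cv2.COLOR_RGB2GRAY)[205:290,315:402]
m=(g>70).astype(np.uint8);n,l,st,_=cv2.connectedComponentsWithStats(m);k=1+st[1:,4].argmax()
q=cv2.boxPoints(cv2.minAreaRect(np.argwhere(l==k)[:,::-1].astype(np.float32)))+[315,205];print("tray box px",q)
Q=np.array([at(a,c,50)[:2] for c in q]);print(Q,Q.mean(0),[np.linalg.norm(Q[i]-Q[i-1]) for i in range(4)])
print([np.degrees(np.arctan2(*(Q[i]-Q[i-1])[::-1])) for i in range(4)])
s=arm.read_state();print(Ro.from_quat(s["ee_rot"]).as_matrix(),s["ee_rot"])
E
```

```text
rack [618.13 250.7   -0.07   0.05   6.8 ] res [-0.23 -0.01  0.11  0.2   0.04 -0.22  0.11 -0.19 -0.33  0.56 -0.32  0.7
  0.35 -1.42 -0.1   0.57 -0.62  0.27]
under_right [528.24 225.41] block [630.01 218.58] finger [645.97 217.51]
tray box px [[321.93 227.41]
 [379.23 214.09]
 [392.3  270.3 ]
 [335.01 283.63]]
[[542.39  55.35]
 [571.14 -69.3 ]
 [450.02 -95.15]
 [422.2   28.59]] [496.44 -20.13] [np.float64(123.13499048165414), np.float64(127.92181324374482), np.float64(123.8450618322646), np.float64(126.83387770100113)]
[np.float64(12.549766483635112), np.float64(-77.0108974023981), np.float64(-167.95196196677784), np.float64(102.67424505580149)]
[[ 0.95 -0.32 -0.  ]
 [-0.32 -0.95 -0.  ]
 [ 0.    0.   -1.  ]] [ 0.99 -0.16 -0.    0.  ]
```

Call:
arm_command:
  rows:
    - {"grip": 0.6,"linear": [429,516,0],"rot": [0,0,1.03]}
    - {"grip": 0.6,"linear": [429,516,0],"rot": [0,0,1.03]}
    - {"grip": 0.6,"linear": [429,516,0],"rot": [0,0,1.03]}
    - {"grip": 0.6,"linear": [429,516,0],"rot": [0,0,1.03]}
    - {"grip": 0.6,"linear": [429,516,0],"rot": [0,0,1.03]}
    - {"grip": 0.6,"linear": [429,516,0],"rot": [0,0,1.03]}
    - {"grip": 0.6,"linear": [429,516,0],"rot": [0,0,1.03]}
    - {"grip": 0.6,"linear": [429,516,0],"rot": [0,0,1.03]}
    - {"grip": 0.6,"linear": [429,516,0],"rot": [0,0,1.03]}
    - {"grip": 0.6,"linear": [429,516,0],"rot": [0,0,1.03]}

```text
clock: 2.45
position: [425.3, 8.3, 232.0]
ee_rot: [0.78, -0.626, 0.001, -0.001]
contact_force: [1.2, 0.9, 0.1]
gripper_width: 51.4
grasp_force: 0.0
```

Call:
arm_command:
  rows:
    - {"grip": 0.6,"linear": [43,-5.5,60],"rot": [0,0,0]}
    - {"grip": 0.6,"linear": [43,-5.5,120],"rot": [0,0,0]}
    - {"grip": 0.6,"linear": [43,-5.5,120],"rot": [0,0,0]}
    - {"grip": 0.6,"linear": [43,-5.5,120],"rot": [0,0,0]}
    - {"grip": 0.6,"linear": [43,-5.5,120],"rot": [0,0,0]}

```text
clock: 3.08
position: [441.2, -29.6, 113.7]
ee_rot: [0.78, -0.625, 0.002, -0.002]
contact_force: [0.0, -0.1, 0.9]
gripper_width: 51.3
grasp_force: 0.0
```

```bash
python3 - <<'E'
from h import *
a=imaging.get_image("top");b=imaging.get_image("side")
s=arm.read_state();print(s["position"],s["ee_rot"])
f=a["frame"][190:310,290:430,::-1];g=b["frame"][230:350,190:330,::-1]
cv2.imwrite("pics/crop2.png",np.hstack([cv2.resize(x,None,fx=2.8,fy=2.8,interpolation=cv2.INTER_CUBIC) for x in(f,g)]))
E
```

```text
[440.72098853 -29.72314141 113.34121187] [ 0.78026831 -0.62544058  0.00139807 -0.00186637]
```

View pics/crop2.png

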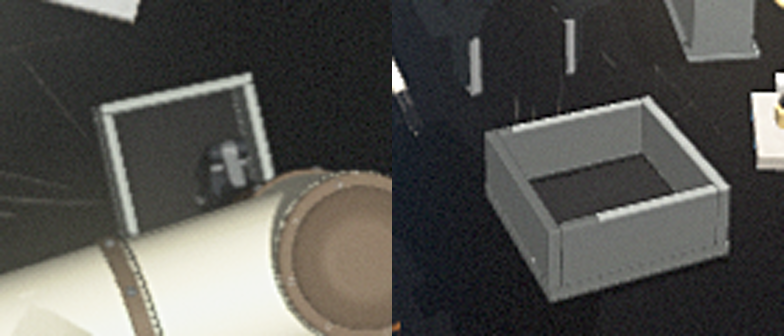

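The crop shows the tray rim corners at about (325,228) and (379,216) full-frame. The fingers straddle the near wall, so I descend and grip.

Call:
arm_command:
  rows:
    - {"grip": 0.6,"linear": [0,0,45],"rot": [0,0,0]}
    - {"grip": 0.6,"linear": [0,0,90],"rot": [0,0,0]}
    - {"grip": 0.6,"linear": [0,0,90],"rot": [0,0,0]}
    - {"grip": 0.0,"linear": [0,0,90],"rot": [0,0,0]}
    - {"grip": 0.0,"linear": [0,0,90],"rot": [0,0,0]}
    - {"grip": 0.0,"linear": [0,0,90],"rot": [0,0,0]}
    - {"grip": 0.0,"linear": [0,0,90],"rot": [0,0,0]}
    - {"grip": 0.0,"linear": [0,0,90],"rot": [0,0,0]}
    - {"grip": 0.0,"linear": [0,0,90],"rot": [0,0,0]}

```text
clock: 4.3
position: [440.6, -30.3, 23.2]
ee_rot: [0.78, -0.626, 0.001, -0.001]
contact_force: [-1.7, 0.8, 6.9]
gripper_width: 6.9
grasp_force: 59.7
```

Call:
arm_command:
  rows:
    - {"grip": 0.0,"linear": [-12,-4,0],"rot": [0,0,0.01]}
    - {"grip": 0.0,"linear": [-40,-14,0],"rot": [0,0,0.04]}
    - {"grip": 0.0,"linear": [-75,-26,0],"rot": [0,0,0.08]}
    - {"grip": 0.0,"linear": [-110,-38,0],"rot": [0,0,0.12]}
    - {"grip": 0.0,"linear": [-145,-51,0],"rot": [0,0,0.17]}
    - {"grip": 0.0,"linear": [-180,-63,0],"rot": [0,0,0.21]}
    - {"grip": 0.0,"linear": [-215,-75,0],"rot": [0,0,0.25]}
    - {"grip": 0.0,"linear": [-238,-83,0],"rot": [0,0,0.27]}
    - {"grip": 0.0,"linear": [-250,-87,0],"rot": [0,0,0.286]}
    - {"grip": 0.0,"linear": [-250,-87,0],"rot": [0,0,0.286]}

```text
clock: 5.55
position: [471.0, 233.9, 23.2]
ee_rot: [-0.683, 0.73, 0.0, 0.002]
contact_force: [-2.6, 2.5, 6.3]
gripper_width: 7.2
grasp_force: 59.6
```

```bash
python3 - <<'E'
from h import *
a=imaging.get_image("top");b=imaging.get_image("side")
s=arm.read_state();print(s["position"],s["ee_rot"])
for im in(a,b):
  for t in models.tip_of(im,"tray")[:2]: print(t,at(im,t["pixel"],0))
f=a["frame"][130:270,170:310,::-1];g=b["frame"][170:310,190:330,::-1]
cv2.imwrite("pics/crop3.png",np.hstack([cv2.resize(x,None,fx=2.8,fy=2.8,interpolation=cv2.INTER_CUBIC) for x in(f,g)]))
E
```

```text
[471.03128455 233.84741473  23.24630233] [-6.82917748e-01  7.30492016e-01  1.58530216e-04  2.17698169e-03]
{'pixel': [245.6, 239.0], 'score': 0.67} [519.91753957 221.00365952   0.        ]
{'pixel': [255.0, 245.1], 'score': 0.72} [520.84299165 224.12307977   0.        ]
```

View pics/crop3.png

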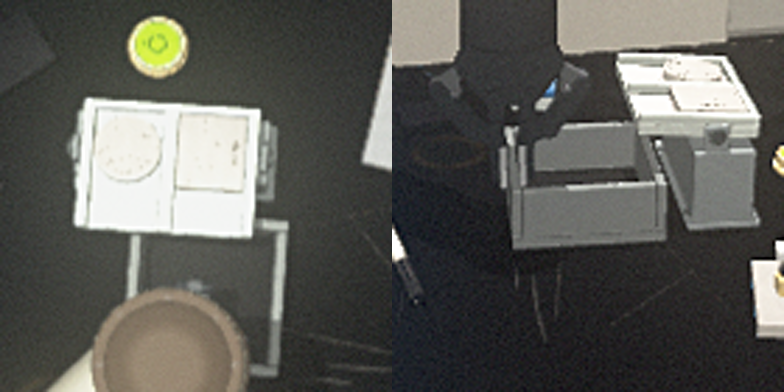

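The crop shows the tray in front of and slightly under the plate, in line with the right channel, with the block still at the back. The detector puts the tray centre at about (521,223) and the target is (528,225). I release and rise.

Call:
arm_command:
  rows:
    - {"grip": 0.5,"linear": [0,0,0],"rot": [0,0,0]}
    - {"grip": 0.5,"linear": [0,0,0],"rot": [0,0,0]}
    - {"grip": 0.5,"linear": [0,0,0],"rot": [0,0,0]}
    - {"grip": 0.5,"linear": [0,0,-30],"rot": [0,0,0]}
    - {"grip": 0.5,"linear": [0,0,-80],"rot": [0,0,0]}
    - {"grip": 0.2,"linear": [0,0,-130],"rot": [0,0,0]}
    - {"grip": 0.0,"linear": [0,0,-150],"rot": [0,0,0]}
    - {"grip": 0.0,"linear": [0,0,-150],"rot": [0,0,0]}
    - {"grip": 0.0,"linear": [0,0,-150],"rot": [0,0,0]}

```text
clock: 6.88
position: [469.5, 231.7, 169.9]
ee_rot: [-0.682, 0.731, 0.0, -0.001]
contact_force: [0.6, -0.6, -0.4]
gripper_width: -0.0
grasp_force: 0.0
```

Call:
arm_command:
  rows:
    - {"grip": 0.0,"linear": [2,-50,0],"rot": [0,0,0]}
    - {"grip": 0.0,"linear": [2,-100,0],"rot": [0,0,0]}
    - {"grip": 0.0,"linear": [2,-150,15],"rot": [0,0,0]}
    - {"grip": 0.0,"linear": [2,-175,40],"rot": [0,0,0]}
    - {"grip": 0.0,"linear": [2,-175,60],"rot": [0,0,0]}
    - {"grip": 0.0,"linear": [2,-175,67],"rot": [0,0,0]}
    - {"grip": 0.0,"linear": [2,-175,67],"rot": [0,0,0]}
    - {"grip": 0.0,"linear": [2,-175,67],"rot": [0,0,0]}

```text
clock: 7.88
position: [645.0, 218.8, 105.3]
ee_rot: [-0.683, 0.731, -0.0, 0.001]
contact_force: [-0.5, -0.5, 1.2]
gripper_width: 0.1
grasp_force: 0.0
```

```bash
python3 - <<'E'
from h import *
np.set_printoptions(precision=2,suppress=True)
b=imaging.get_image("side");a=imaging.get_image("top")
s=arm.read_state();print(s["position"],s["ee_rot"],s["contact_force"],px(b,s["position"]),px(a,s["position"]))
f=a["frame"][130:230,170:290,::-1];g=b["frame"][150:250,250:370,::-1]
cv2.imwrite("pics/crop4.png",np.hstack([cv2.resize(x,None,fx=3.3,fy=3.3,interpolation=cv2.INTER_CUBIC) for x in(f,g)]))
for im in(a,b):
  for t in models.tip_of(im,"tray")[:2]: print(t,at(im,t["pixel"],0))
E
```

```text
[644.98 218.84 105.6 ] [-0.68  0.73 -0.    0.  ] [-0.46 -0.21  0.62] [[309.85 200.13]] [[245.16 175.91]]
{'pixel': [245.0, 235.8], 'score': 0.76} [527.08 222.36   0.  ]
```

View pics/crop4.png

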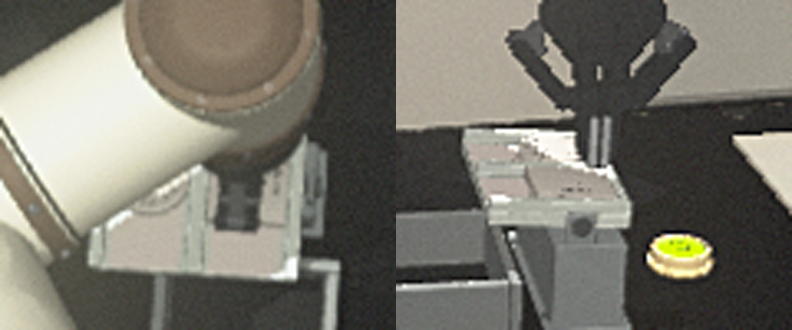

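Call:
arm_command:
  rows:
    - {"grip": 0.0,"linear": [0,0,4],"rot": [0,0,0]}
    - {"grip": 0.0,"linear": [0,0,8],"rot": [0,0,0]}
    - {"grip": 0.0,"linear": [0,0,8],"rot": [0,0,0]}
    - {"grip": 0.0,"linear": [0,0,8],"rot": [0,0,0]}

```text
clock: 8.57
position: [644.7, 218.4, 96.2]
ee_rot: [-0.683, 0.731, -0.0, -0.0]
contact_force: [0.5, -0.5, 0.0]
gripper_width: 0.1
grasp_force: 0.0
```

Call:
arm_command:
  rows:
    - {"grip": 0.0,"linear": [0,0,1],"rot": [0,0,0]}
    - {"grip": 0.0,"linear": [0,0,1],"rot": [0,0,0]}

```text
clock: 8.82
position: [644.7, 218.4, 95.3]
ee_rot: [-0.683, 0.731, 0.0, -0.0]
contact_force: [-0.0, -0.2, -0.1]
gripper_width: 0.0
grasp_force: 0.0
```

Call:
arm_command:
  rows:
    - {"grip": 0.0,"linear": [0,0,0.7],"rot": [0,0,0]}
    - {"grip": 0.0,"linear": [0,0,0.7],"rot": [0,0,0]}

```text
clock: 9.07
position: [644.7, 218.4, 94.5]
ee_rot: [-0.683, 0.731, 0.0, -0.0]
contact_force: [0.4, -0.6, -0.9]
gripper_width: -0.3
grasp_force: 0.0
```

Call:
arm_command:
  rows:
    - {"grip": 0.0,"linear": [0,0,0.7],"rot": [0,0,0]}
    - {"grip": 0.0,"linear": [0,0,0.7],"rot": [0,0,0]}

```text
clock: 9.32
position: [644.8, 218.4, 94.2]
ee_rot: [-0.683, 0.731, -0.0, 0.0]
contact_force: [-0.7, -0.3, 1.6]
gripper_width: 0.2
grasp_force: 0.6
```

```bash
python3 -c "
from bench import arm
print(arm.read_state()['contact_force'])"
```

```text
[-0.67066334 -0.27270298  1.55475859]
```

Call:
arm_command:
  rows:
    - {"grip": 0.0,"linear": [0,0,0.4],"rot": [0,0,0]}
    - {"grip": 0.0,"linear": [0,0,0.4],"rot": [0,0,0]}

```text
clock: 9.57
position: [644.9, 218.4, 94.0]
ee_rot: [-0.683, 0.731, -0.0, 0.0]
contact_force: [-1.4, -0.8, 3.5]
gripper_width: 0.6
grasp_force: 1.5
```

Call:
arm_command:
  rows:
    - {"grip": 0.0,"linear": [0,0,0.4],"rot": [0,0,0]}
    - {"grip": 0.0,"linear": [0,0,0.7],"rot": [0,0,0]}
    - {"grip": 0.0,"linear": [0,0,0.7],"rot": [0,0,0]}

```text
clock: 9.95
position: [645.0, 218.4, 93.8]
ee_rot: [-0.683, 0.731, -0.0, 0.0]
contact_force: [-1.2, -1.1, 6.1]
gripper_width: -0.0
grasp_force: 2.8
```

Call:
arm_command:
  rows:
    - {"grip": 0.0,"linear": [0,0,0.3],"rot": [0,0,0]}
    - {"grip": 0.0,"linear": [0,1.5,0.3],"rot": [0,0,0]}
    - {"grip": 0.0,"linear": [0,3,0.2],"rot": [0,0,0]}
    - {"grip": 0.0,"linear": [0,3,0.2],"rot": [0,0,0]}

```text
clock: 10.45
position: [643.6, 218.9, 94.0]
ee_rot: [-0.683, 0.731, -0.001, 0.002]
contact_force: [3.8, -1.5, 5.8]
gripper_width: -0.2
grasp_force: 3.0
```

Call:
arm_command:
  rows:
    - {"grip": 0.0,"linear": [0,0,0.4],"rot": [0,0,0]}
    - {"grip": 0.0,"linear": [0,2,0.3],"rot": [0,0,0]}
    - {"grip": 0.0,"linear": [0,4,0.2],"rot": [0,0,0]}
    - {"grip": 0.0,"linear": [0,4,0.2],"rot": [0,0,0]}

```text
clock: 10.95
position: [640.2, 219.7, 94.3]
ee_rot: [-0.683, 0.73, -0.001, 0.003]
contact_force: [3.6, -0.7, 6.9]
gripper_width: -0.4
grasp_force: 3.4
```

Call:
arm_command:
  rows:
    - {"grip": 0.0,"linear": [0,1,0.2],"rot": [0,0,0]}
    - {"grip": 0.0,"linear": [0,3,0.1],"rot": [0,0,0]}
    - {"grip": 0.0,"linear": [0,5,0],"rot": [0,0,0]}
    - {"grip": 0.0,"linear": [0,5,0],"rot": [0,0,0]}

```text
clock: 11.45
position: [635.6, 220.3, 94.6]
ee_rot: [-0.683, 0.73, -0.001, 0.004]
contact_force: [4.1, 0.1, 6.6]
gripper_width: -0.1
grasp_force: 3.7
```

```bash
python3 - <<'E'
from h import *
b=imaging.get_image("side");a=imaging.get_image("top")
f=a["frame"][150:230,200:290,::-1];g=b["frame"][165:245,260:350,::-1]
cv2.imwrite("pics/crop5.png",np.hstack([cv2.resize(x,None,fx=4.4,fy=4.4,interpolation=cv2.INTER_CUBIC) for x in(f,g)]))
print(arm.read_state()["contact_force"])
E
```

```text
[ 4.89868611 -0.82703495  6.2591886 ]
```

View pics/crop5.png

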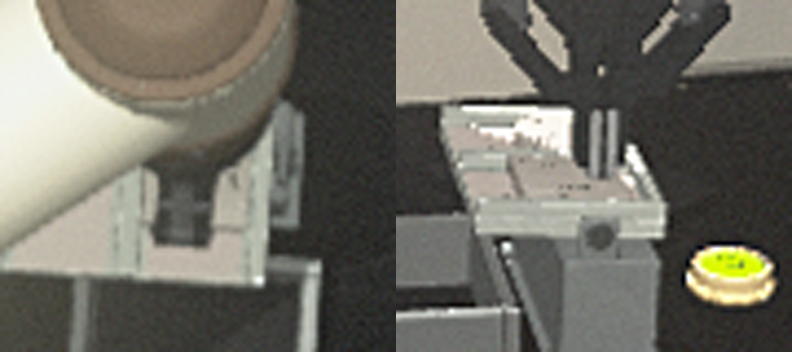

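Call:
arm_command:
  rows:
    - {"grip": 0.0,"linear": [0,0,0.3],"rot": [0,0,0]}
    - {"grip": 0.0,"linear": [0,2,0.25],"rot": [0,0,0]}
    - {"grip": 0.0,"linear": [0,4,0.2],"rot": [0,0,0]}
    - {"grip": 0.0,"linear": [0,6,0.1],"rot": [0,0,0]}
    - {"grip": 0.0,"linear": [0,6,0.1],"rot": [0,0,0]}

```text
clock: 12.18
position: [630.0, 220.9, 95.0]
ee_rot: [-0.683, 0.73, -0.002, 0.004]
contact_force: [4.7, 0.1, 7.9]
gripper_width: 0.6
grasp_force: 4.1
```

```bash
cat > m.py <<'E'
from h import *
np.set_printoptions(precision=1,suppress=True)
b=imaging.get_image("side")
# profile along the -y channel floor/block face line, front to back, rack x at face height
p=[618.13,250.7,-.07]
xs=np.arange(-50,45,2.)
out=[]
for yl in (-20,-31,-42):
    c,s=np.cos(p[2]),np.sin(p[2])
    P=np.c_[p[0]+c*xs-s*yl,p[1]+s*xs+c*yl,88.5-(xs-12.5)*.05+0*xs]
    uv=px(b,P).astype(np.float32);g=cv2.cvtColor(b["frame"],cv2.COLOR_RGB2GRAY)
    out.append(cv2.remap(g,uv[:,0],uv[:,1],cv2.INTER_LINEAR).ravel())
for x,o in zip(xs,np.array(out).T): print(int(x),*o,end=" | ")
for t in models.tip_of(b,"rect_block")[:4]+models.tip_of(imaging.get_image("top"),"rect_block")[:3]: print(round(t["score"],2),t["pixel"])
print(arm.read_state()["contact_force"])
E
python3 m.py
```

```text
-50 134 129 130 | -48 168 166 164 | -46 179 176 177 | -44 179 176 173 | -42 177 175 172 | -40 177 176 175 | -38 177 177 174 | -36 176 178 174 | -34 179 180 173 | -32 177 179 173 | -30 151 156 157 | -28 122 134 151 | -26 137 142 160 | -24 166 162 170 | -22 173 175 172 | -20 169 178 172 | -18 169 179 148 | -16 168 178 149 | -14 167 178 145 | -12 167 179 143 | -10 165 181 155 | -8 168 160 168 | -6 170 149 169 | -4 169 167 167 | -2 167 168 170 | 0 167 167 170 | 2 165 166 172 | 4 166 170 172 | 6 169 151 171 | 8 162 150 168 | 10 155 158 167 | 12 154 152 170 | 14 153 165 171 | 16 147 167 166 | 18 136 165 170 | 20 151 164 171 | 22 156 165 169 | 24 157 166 167 | 26 159 163 173 | 28 162 160 190 | 30 183 157 193 | 32 244 177 196 | 34 255 180 198 | 36 255 205 186 | 38 246 209 169 | 40 206 172 152 | 42 130 133 138 | 44 119 132 142 | 0.74 [297.3, 207.9]
0.55 [322.9, 213.5]
0.54 [202.0, 215.2]
0.4 [280.4, 207.3]
0.75 [174.7, 150.1]
0.64 [245.3, 192.4]
0.49 [155.2, 282.0]
[ 5.2 -0.5  8.6]
```

Call:
arm_command:
  rows:
    - {"grip": 0.0,"linear": [0,1.5,-0.15],"rot": [0,0,0]}
    - {"grip": 0.0,"linear": [0,3.5,-0.25],"rot": [0,0,0]}
    - {"grip": 0.0,"linear": [0,6,-0.35],"rot": [0,0,0]}
    - {"grip": 0.0,"linear": [0,6,-0.35],"rot": [0,0,0]}

```text
clock: 12.88
position: [623.9, 221.3, 95.3]
ee_rot: [-0.683, 0.73, -0.002, 0.004]
contact_force: [4.5, -1.0, 7.5]
gripper_width: 0.0
grasp_force: 4.1
```

Call:
arm_command:
  rows:
    - {"grip": 0.0,"linear": [0,2,-0.1],"rot": [0,0,0]}
    - {"grip": 0.0,"linear": [0,4,-0.2],"rot": [0,0,0]}
    - {"grip": 0.0,"linear": [0,6,-0.3],"rot": [0,0,0]}
    - {"grip": 0.0,"linear": [0,6,-0.3],"rot": [0,0,0]}

```text
clock: 13.38
position: [617.8, 221.7, 95.4]
ee_rot: [-0.683, 0.73, -0.002, 0.004]
contact_force: [3.9, -0.3, 7.7]
gripper_width: -0.4
grasp_force: 4.0
```

Call:
arm_command:
  rows:
    - {"grip": 0.0,"linear": [0,2,-0.05],"rot": [0,0,0]}
    - {"grip": 0.0,"linear": [0,4,-0.1],"rot": [0,0,0]}
    - {"grip": 0.0,"linear": [0,6,-0.15],"rot": [0,0,0]}
    - {"grip": 0.0,"linear": [0,6,-0.15],"rot": [0,0,0]}

```text
clock: 13.88
position: [611.8, 222.1, 95.5]
ee_rot: [-0.683, 0.73, -0.001, 0.004]
contact_force: [4.7, 0.5, 7.7]
gripper_width: 0.3
grasp_force: 3.9
```

Call:
arm_command:
  rows:
    - {"grip": 0.0,"linear": [0,2,-0.03],"rot": [0,0,0]}
    - {"grip": 0.0,"linear": [0,4,-0.06],"rot": [0,0,0]}
    - {"grip": 0.0,"linear": [0,6,-0.1],"rot": [0,0,0]}
    - {"grip": 0.0,"linear": [0,6,-0.1],"rot": [0,0,0]}

```text
clock: 14.38
position: [605.6, 222.6, 95.5]
ee_rot: [-0.683, 0.73, -0.001, 0.004]
contact_force: [4.6, 0.8, 7.2]
gripper_width: 0.3
grasp_force: 3.8
```

```bash
python3 m.py
```

```text
-50 166 167 171 | -48 171 172 182 | -46 168 171 184 | -44 169 167 185 | -42 166 167 181 | -40 165 168 168 | -38 166 167 163 | -36 165 166 174 | -34 164 166 178 | -32 166 170 175 | -30 166 168 174 | -28 166 168 176 | -26 168 156 179 | -24 167 146 179 | -22 169 144 176 | -20 172 148 175 | -18 172 163 169 | -16 165 149 181 | -14 150 161 187 | -12 151 165 177 | -10 140 166 171 | -8 125 166 171 | -6 128 166 170 | -4 144 166 172 | -2 152 162 173 | 0 152 161 171 | 2 154 162 166 | 4 193 161 172 | 6 238 174 186 | 8 255 183 186 | 10 255 197 171 | 12 255 220 168 | 14 255 195 173 | 16 255 180 169 | 18 255 215 170 | 20 255 224 171 | 22 255 225 171 | 24 255 226 170 | 26 255 226 169 | 28 254 226 165 | 30 254 224 151 | 32 255 225 146 | 34 255 225 157 | 36 255 225 197 | 38 244 228 218 | 40 209 209 216 | 42 152 154 213 | 44 122 115 204 | 0.79 [201.9, 214.7]
0.69 [321.8, 211.1]
0.61 [285.7, 208.9]
0.4 [281.3, 207.0]
0.78 [170.1, 147.5]
0.57 [246.9, 200.2]
0.48 [160.1, 195.5]
[ 3.7 -0.3  8.3]
```

Call:
arm_command:
  rows:
    - {"grip": 0.0,"linear": [0,2,0],"rot": [0,0,0]}
    - {"grip": 0.0,"linear": [0,4,0],"rot": [0,0,0]}
    - {"grip": 0.0,"linear": [0,6,0],"rot": [0,0,0]}
    - {"grip": 0.0,"linear": [0,6,0],"rot": [0,0,0]}

```text
clock: 15.08
position: [599.4, 222.9, 95.3]
ee_rot: [-0.683, 0.73, -0.001, 0.003]
contact_force: [3.9, -1.0, 7.7]
gripper_width: 0.1
grasp_force: 3.7
```

Call:
arm_command:
  rows:
    - {"grip": 0.0,"linear": [0,2,0.05],"rot": [0,0,0]}
    - {"grip": 0.0,"linear": [0,4,0.1],"rot": [0,0,0]}
    - {"grip": 0.0,"linear": [0,6,0.1],"rot": [0,0,0]}
    - {"grip": 0.0,"linear": [0,6,0.1],"rot": [0,0,0]}

```text
clock: 15.58
position: [593.4, 223.3, 95.1]
ee_rot: [-0.683, 0.73, -0.001, 0.003]
contact_force: [3.7, -0.6, 7.6]
gripper_width: -0.0
grasp_force: 3.6
```

Call:
arm_command:
  rows:
    - {"grip": 0.0,"linear": [0,2,0.06],"rot": [0,0,0]}
    - {"grip": 0.0,"linear": [0,4,0.12],"rot": [0,0,0]}
    - {"grip": 0.0,"linear": [0,6,0.2],"rot": [0,0,0]}
    - {"grip": 0.0,"linear": [0,6,0.2],"rot": [0,0,0]}

```text
clock: 16.08
position: [587.3, 223.7, 94.9]
ee_rot: [-0.683, 0.73, -0.001, 0.003]
contact_force: [4.4, 0.2, 7.7]
gripper_width: -0.1
grasp_force: 3.6
```

Call:
arm_command:
  rows:
    - {"grip": 0.0,"linear": [0,2,0.06],"rot": [0,0,0]}
    - {"grip": 0.0,"linear": [0,4,0.12],"rot": [0,0,0]}
    - {"grip": 0.0,"linear": [0,5,0.2],"rot": [0,0,0]}
    - {"grip": 0.0,"linear": [0,5,0.2],"rot": [0,0,0]}

```text
clock: 16.58
position: [582.4, 224.0, 94.7]
ee_rot: [-0.683, 0.73, -0.001, 0.003]
contact_force: [3.8, -1.2, 7.9]
gripper_width: -0.3
grasp_force: 3.6
```

Call:
arm_command:
  rows:
    - {"grip": 0.0,"linear": [0,2,0.06],"rot": [0,0,0]}
    - {"grip": 0.0,"linear": [0,4,0.1],"rot": [0,0,0]}
    - {"grip": 0.0,"linear": [0,4,0.1],"rot": [0,0,0]}

```text
clock: 16.95
position: [578.2, 224.3, 94.5]
ee_rot: [-0.683, 0.73, -0.001, 0.003]
contact_force: [2.9, 0.4, 7.4]
gripper_width: 0.0
grasp_force: 3.5
```

```bash
python3 m.py
```

```text
-50 167 168 171 | -48 170 156 174 | -46 168 165 171 | -44 139 149 168 | -42 128 156 169 | -40 139 169 171 | -38 137 170 169 | -36 105 166 170 | -34 93 168 169 | -32 132 167 168 | -30 139 165 170 | -28 149 164 170 | -26 155 168 163 | -24 207 193 160 | -22 243 221 170 | -20 255 231 162 | -18 255 231 168 | -16 255 232 175 | -14 255 230 176 | -12 255 229 165 | -10 255 229 165 | -8 255 230 174 | -6 255 230 175 | -4 255 231 174 | -2 255 230 172 | 0 255 227 186 | 2 254 250 188 | 4 254 245 178 | 6 254 232 170 | 8 254 226 188 | 10 254 236 224 | 12 254 255 228 | 14 254 254 216 | 16 254 238 224 | 18 254 252 228 | 20 254 255 229 | 22 254 255 236 | 24 254 254 248 | 26 254 254 255 | 28 254 254 255 | 30 254 253 255 | 32 254 253 251 | 34 254 254 253 | 36 254 255 255 | 38 255 255 255 | 40 236 241 251 | 42 171 195 245 | 44 111 107 249 | 0.78 [272.2, 207.1]
0.53 [202.6, 213.0]
0.43 [322.6, 211.9]
0.58 [155.7, 195.6]
0.56 [173.6, 147.1]
0.4 [243.9, 213.7]
[ 4.8 -0.5  7. ]
```

Call:
arm_command:
  rows:
    - {"grip": 0.0,"linear": [0,0,-8],"rot": [0,0,0]}
    - {"grip": 0.0,"linear": [0,0,-40],"rot": [0,0,0]}
    - {"grip": 0.0,"linear": [0,0,-80],"rot": [0,0,0]}
    - {"grip": 0.0,"linear": [0,0,-100],"rot": [0,0,0]}
    - {"grip": 0.0,"linear": [0,0,-100],"rot": [0,0,0]}
    - {"grip": 0.0,"linear": [0,0,-100],"rot": [0,0,0]}

```text
clock: 17.9
position: [574.4, 222.7, 190.6]
ee_rot: [-0.682, 0.731, 0.001, -0.002]
contact_force: [-0.7, -0.1, 0.2]
gripper_width: 0.3
grasp_force: 0.0
```

```bash
python3 - <<'E'
from h import *
b=imaging.get_image("side");a=imaging.get_image("top")
f=a["frame"][130:270,170:310,::-1];g=b["frame"][170:310,210:350,::-1]
cv2.imwrite("pics/crop6.png",np.hstack([cv2.resize(x,None,fx=2.8,fy=2.8,interpolation=cv2.INTER_CUBIC) for x in(f,g)]))
E
```

```text
(no output)
```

View pics/crop6.png

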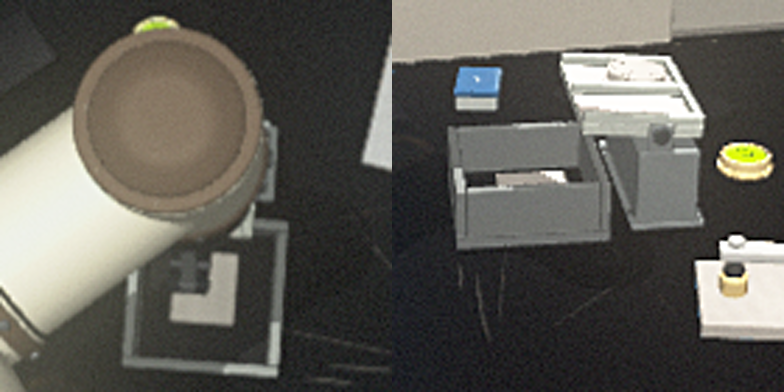

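The block lies flat inside the tray (top crop at about (205,290), near the tray's centre). The right channel is empty, the round block is in its place, and the arm is clear.

```bash
python3 -c "
from bench import job
print(job.job_done())"
```

```text
the job is handed in; nothing more can be done
None
```

The rectangular block now lies flat in the scrap tray under the right-hand (-y) channel, and the job is handed in; the verdict wasn't reported. Measured force on the block stayed around 10 N or below, and the round block looked to be in its place.

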